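Re-rack stripped ignition parts in assembly order

TASK

The four ignition parts lie on the strip-down rack in the order they came off, the first one beside the raised bar at the end of that rack. Move them to the empty assembly rack in the reverse order for refitting: the last one off (farthest from the strip-down rack's bar) goes into the bay beside the assembly rack's bar, and so on down to the first one off in the bay farthest from it. Leave each part lying as it lay before, in the middle of its bay and in line with the bay (either way round).

Things in the scene. Friction and masses are not known exactly. Their poses are not given: they have to be found in the camera images.
- spark_plug: Spark plug lying on its side, 71 mm long, 18 mm high, 50 g. Steel hexagon (20 mm wide in x, the full 18 mm high) from y = +1 to +15 mm, the place to grasp; white insulator (12 mm thick) from y = -25 to +1 mm, thread from +15 to +35 mm. Gripped there it may turn by 0.16 rad. Origin: centre of the underside of its outer box as it lies; its long axis is y, z up. Loose. It starts in its bay, its underside 8 mm above the bench.
- condenser: Ignition condenser lying on its side: a plain grey metal can, 18 mm wide and high and 34 mm long, centred at x = -2 mm, y = +19 mm (the place to grasp); a thin black lead stretches from it to y = -36 mm, total length 72 mm, 40 g. The lead is not solid. Origin: centre of the underside of its outer box as it lies; its long axis is y, z up. Loose. It starts in its bay, its underside 8 mm above the bench.
- rotor_arm: Distributor rotor arm, dark brown plastic with a brass strip on top, 40 mm long, 19 mm high, 30 g. A round 20 mm hub stands on its foot, centred at x = 0, y = +10 mm (the place to grasp); a 12 mm wide arm sticks out at its top to y = -19 mm. Origin: centre of the underside of its outer box as it lies; its long axis is y, z up. Loose. It starts in its bay, its underside 8 mm above the bench.
- bolt: Hexagon bolt lying on its side, 45 mm long, 45 g. Shank 10 mm wide, its top 13 mm above its underside, from y = -22 to +15 mm (grasp it near y = +2 mm); head 19 mm wide and 17 mm high from y = +15 to +22 mm. Origin: centre of the underside of its outer box as it lies; its long axis is y, z up. Loose. It starts in its bay, its underside 8 mm above the bench.
- bay_spark_plug: Shallow plywood bay on the strip-down rack in which the spark plug lies at the start: a 3 mm plate, 48 mm along the row by 88 mm, with a rib 3 mm wide and 5 mm high (2 mm above the plate) along each 88 mm edge. Its origin is the centre of its underside, on the board (5 mm above the bench); x runs along the row, y along the bay, z up. Fixed. It keeps its place after its part has gone, but has no mark of its own.
- bay_condenser: Shallow plywood bay on the strip-down rack in which the condenser lies at the start: a 3 mm plate, 48 mm along the row by 88 mm, with a rib 3 mm wide and 5 mm high (2 mm above the plate) along each 88 mm edge. Its origin is the centre of its underside, on the board (5 mm above the bench); x runs along the row, y along the bay, z up. Fixed. It keeps its place after its part has gone, but has no mark of its own.
- bay_rotor_arm: Shallow plywood bay on the strip-down rack in which the rotor arm lies at the start: a 3 mm plate, 48 mm along the row by 88 mm, with a rib 3 mm wide and 5 mm high (2 mm above the plate) along each 88 mm edge. Its origin is the centre of its underside, on the board (5 mm above the bench); x runs along the row, y along the bay, z up. Fixed. It keeps its place after its part has gone, but has no mark of its own.
- bay_bolt: Shallow plywood bay on the strip-down rack in which the bolt lies at the start: a 3 mm plate, 48 mm along the row by 88 mm, with a rib 3 mm wide and 5 mm high (2 mm above the plate) along each 88 mm edge. Its origin is the centre of its underside, on the board (5 mm above the bench); x runs along the row, y along the bay, z up. Fixed. It keeps its place after its part has gone, but has no mark of its own.
- end_bar: Raised aluminium bar, 9 x 84 mm and 6 mm high, lying across one end of the strip-down rack (the dark steel board, 250 x 94 x 5 mm, that carries the four parts); the other end has two small screw heads instead. It marks the start of the row. The centres of the four bays lie 36, 90, 144 and 198 mm from the bar's centre, in a straight row. Origin: centre of its underside, 5 mm above the bench; x along the row. Fixed.
- build_rack: Empty assembly rack on the robot's right (the strip-down rack is on its left): fixed dark steel board, 250 (x, the row) x 94 (y) x 5 mm, with four plywood bays, 48 x 88 mm (floor 8 mm above the bench, ribs to 10 mm), centred at y = 0, x = +81, +27, -27, -81 mm. A raised bar like the other lies across its end at x = +117 mm; two small screw heads mark the end at -117 mm. Origin: centre of its underside; z up.

How it is judged:
At the end, for the whole second after the job is handed in: Ranks counted from each rack's bar, part 1 lies in bay 4, 2 in 3, 3 in 2, 4 in 1: released, at rest, origin within 13 mm of the bay's centre along the row and 25 mm across, under 28 mm above the bench, long axis within 0.4 rad of the bay's (either way round) (((horizontal distance between bay_spark_plug and end_bar between 0.016 and 0.056 m and x of spark_plug in the frame of build_rack between -0.094 and -0.068 m) or (horizontal distance between bay_spark_plug and end_bar between 0.07 and 0.11 m and x of spark_plug in the frame of build_rack between -0.04 and -0.014 m) or (horizontal distance between bay_spark_plug and end_bar between 0.124 and 0.164 m and x of spark_plug in the frame of build_rack between 0.014 and 0.04 m) or (horizontal distance between bay_spark_plug and end_bar between 0.178 and 0.218 m and x of spark_plug in the frame of build_rack between 0.068 and 0.094 m)) and y of spark_plug in the frame of build_rack between -0.025 and 0.025 m and z of each of spark_plug, condenser, rotor_arm, bolt in the frame of build_rack below 0.028 m and angle between the y axis of each of spark_plug, condenser, rotor_arm, bolt and the y axis of build_rack, either way round below 0.4 rad and linear speed of each of spark_plug, condenser, rotor_arm, bolt below 0.02 m/s and angular speed of each of spark_plug, condenser, rotor_arm, bolt below 0.3 rad/s and ((horizontal distance between bay_condenser and end_bar between 0.016 and 0.056 m and x of condenser in the frame of build_rack between -0.094 and -0.068 m) or (horizontal distance between bay_condenser and end_bar between 0.07 and 0.11 m and x of condenser in the frame of build_rack between -0.04 and -0.014 m) or (horizontal distance between bay_condenser and end_bar between 0.124 and 0.164 m and x of condenser in the frame of build_rack between 0.014 and 0.04 m) or (horizontal distance between bay_condenser and end_bar between 0.178 and 0.218 m and x of condenser in the frame of build_rack between 0.068 and 0.094 m)) and y of condenser in the frame of build_rack between -0.025 and 0.025 m and ((horizontal distance between bay_rotor_arm and end_bar between 0.016 and 0.056 m and x of rotor_arm in the frame of build_rack between -0.094 and -0.068 m) or (horizontal distance between bay_rotor_arm and end_bar between 0.07 and 0.11 m and x of rotor_arm in the frame of build_rack between -0.04 and -0.014 m) or (horizontal distance between bay_rotor_arm and end_bar between 0.124 and 0.164 m and x of rotor_arm in the frame of build_rack between 0.014 and 0.04 m) or (horizontal distance between bay_rotor_arm and end_bar between 0.178 and 0.218 m and x of rotor_arm in the frame of build_rack between 0.068 and 0.094 m)) and y of rotor_arm in the frame of build_rack between -0.025 and 0.025 m and ((horizontal distance between bay_bolt and end_bar between 0.016 and 0.056 m and x of bolt in the frame of build_rack between -0.094 and -0.068 m) or (horizontal distance between bay_bolt and end_bar between 0.07 and 0.11 m and x of bolt in the frame of build_rack between -0.04 and -0.014 m) or (horizontal distance between bay_bolt and end_bar between 0.124 and 0.164 m and x of bolt in the frame of build_rack between 0.014 and 0.04 m) or (horizontal distance between bay_bolt and end_bar between 0.178 and 0.218 m and x of bolt in the frame of build_rack between 0.068 and 0.094 m)) and y of bolt in the frame of build_rack between -0.025 and 0.025 m); the robot touches nothing.
It also fails if it takes over 144 s, if anything falls off the work surface, if the arm or the gripper's body presses on something with over 40 N, if the wrist force passes 120 N, or if a joint passes its speed limit or range.

ROBOT

A 6-joint arm with a two-finger parallel gripper is mounted at the origin on a cart in front of the work surface, level with it; the furniture and walls round the work are solid. World frame = base frame: x ahead of the robot, y to its left, z up, the work surface at z = 0. Lengths are in m, angles in rad, forces in N, time in s.
With the tool pointing down it reaches from about 0.35 to 0.775 m from the base axis. Payload 7.3 kg.
Tool frame: the origin (TCP) lies midway between the tips of the shut fingers; the grasp point (between the pads) lies 19 mm behind it; z points along the fingers, y is the line along which they close (so a half turn about z gives the same grasp; the last joint's range is limited). The gripper opens to 92 mm and grips with 3 to 60 N. Pads are 19 mm wide; open, the fingers measure 130 mm over their backs; the gripper's body (75 mm by 190 mm) begins 47 mm behind the grasp point.
Start: joints at [-1.413, 0.342, 1.524, -0, 1.275, -0.146], TCP at [0.157, -0.501, 0.227] pointing down, gripper open.
Joint ranges: [-2.53, 2.53], [-0.77, 2.02], [0.04, 2.7], [-1, 4.14], [0.28, 2.66], [-3.11, 3.11]. Speed limits (rad/s): [2.57, 2.57, 3.14, 3.14, 3.14, 3.14].

INTERFACE

Orientations are given as [roll, pitch, yaw] about the fixed x, y, z axes, in that order (R = Rz(yaw) Ry(pitch) Rx(roll)).
In Python, from workcell import r gives the robot as it stands.
- The arm moves only by the tool arm_command, never from a script. Its argument "motion" is a list that holds one entry, the list of rows, each a list of 5 numbers: the closure, from 0 (fully open) to 1 (shut), then the shift along the world's x, y, z in cm, then the turn about the world's z in degrees. A call has 1 to 5 rows; each row shifts and turns the commanded pose from where the row before left it; what a row does not reach is not made up. A row lasts 1/12 s, in which the tool goes at most 41.7 mm and 7.16 degrees, less where a joint would pass 70% of its speed; a pose out of reach is approached as far as the arm can. A call is refused whole if a number of a shift passes 4.17 or a number of a turn 7.16, either way. A call with a gripper value outside its range is refused whole. The fingers move at their own pace and stop on an object; the grip force is fixed at half the most. Time passes only in rows, so rows that do not move let the fingers close. It gives the time, the measured TCP pose, the force, the opening and the grip force at its end, in the units of the state.
- r.get_obs(): the state, without advancing time (a new reading comes with each control period).
- r.read_camera(name): name is "scene" or "top" or "wrist"; returns (picture, depth): 400x640x3 uint8, red, green, blue; 400x640 float32, m along the optical axis (not along the pixel's ray), 0 where there is no reading.
- r.camera_params(name): a dict with "camera_matrix" (3x3 intrinsics, pixels), "dist_coeffs" ([k1, k2, p1, p2, k3] as OpenCV has them; the pictures are not rectified), "R" (3x3) and "t" (3): a world point X has camera coordinates R X + t; the wrist camera has in their place "mount" (4x4, takes a point from camera to tool coordinates, whose origin is the TCP and whose axes are the flange's). Camera axes: x right, y down, z forward; pixel columns grow to the right and rows downward; lengths in m; the calibration is good to about 2 mm. A picture is of the moment at which its call begins: read the wrist's pose just before it. camera_params takes no time and is no camera call.
- r.finish_job(): hands the job in; it is judged then, once.
The state is a dict: "clock": time; "joints": joint angles; "joint_vel": joint speeds; "joint_torque": joint torques, N m; "tcp_pos": TCP position; "tool_rot": TCP orientation; "wrist_force": force on the tool from outside, world axes, zero at the start; "torque": the same for the moment, N m; "gripper_width": finger opening in m; "grip_force": force on a finger pad.
Only numpy, scipy, OpenCV 4.12 (cv2) and the standard library are available. Lean on these libraries where they do the work, as an engineer would, in place of code of your own. Each camera call takes 0.05 s, during which the arm holds its last target. There are 200 camera calls.

## Working session

There is one attempt and no reset: what is moved stays moved. The work goes in short steps, Python scripts to look and compute and a tool call to move; the robot and the scene stay as the last step left them, time stands still between calls to the robot, and variables do not carry over. Pictures are saved under pics/ and viewed, at most 14 in all, crops included, and the job is handed in when it is done.

Besides the shell and the picture viewer there is one more tool, called as name(argument=value, ...) on one line, values as JSON. arm_command: Moves the arm, as the interface text tells. Its arguments: {"type":"object","properties":{"motion":{"type":"array"}},"required":["motion"]}

```bash
mkdir -p pics; ls
python3 - <<'E'
from workcell import r
import cv2
o=r.get_obs();print({k:(o[k]) for k in('clock','tcp_pos','tool_rot','gripper_width')})
for n in('top','scene'):
    p,d=r.read_camera(n);cv2.imwrite(f'pics/{n}0.png',p[:,:,::-1]);
    import numpy as np;np.save(f'pics/{n}0.npy',d)
    c=r.camera_params(n);print(n,{k:np.round(v,3).tolist() for k,v in c.items()})
print(r.camera_params('wrist'))
E
```

```text
pics
{'clock': 0.0, 'tcp_pos': array([ 0.15700928, -0.50052735,  0.22602197]), 'tool_rot': array([-3.14002173e+00, -2.25565982e-04,  3.03808360e-01]), 'gripper_width': 0.09164322999081377}
top {'camera_matrix': [[370.966, 0.0, 315.553], [0.0, 370.966, 202.978], [0.0, 0.0, 1.0]], 'dist_coeffs': [0.022, 0.0, 0.0, 0.0, 0.0], 'R': [[-0.017, -1.0, 0.009], [-0.998, 0.016, -0.065], [0.065, -0.01, -0.998]], 't': [0.069, 0.514, 0.988]}
scene {'camera_matrix': [[512.269, 0.0, 318.001], [0.0, 512.269, 200.041], [0.0, 0.0, 1.0]], 'dist_coeffs': [0.047, 0.0, 0.0, 0.0, 0.0], 'R': [[0.888, -0.459, -0.012], [-0.317, -0.594, -0.74], [0.332, 0.661, -0.673]], 't': [-0.439, 0.242, 1.247]}
{'camera_matrix': array([[336.67594679,   0.        , 314.82722759],
       [  0.        , 336.67594679, 199.55313986],
       [  0.        ,   0.        ,   1.        ]]), 'dist_coeffs': array([-0.06473278,  0.        ,  0.        ,  0.        ,  0.        ]), 'mount': array([[-1.50354478e-03, -9.55514541e-01, -2.94940167e-01,
         7.95189133e-02],
       [ 9.99998853e-01, -1.38260596e-03, -6.18576157e-04,
         7.11782211e-04],
       [ 1.83272480e-04, -2.94940759e-01,  9.55515523e-01,
        -1.59429304e-01],
       [ 0.00000000e+00,  0.00000000e+00,  0.00000000e+00,
         1.00000000e+00]])}
```

View pics/top0.png

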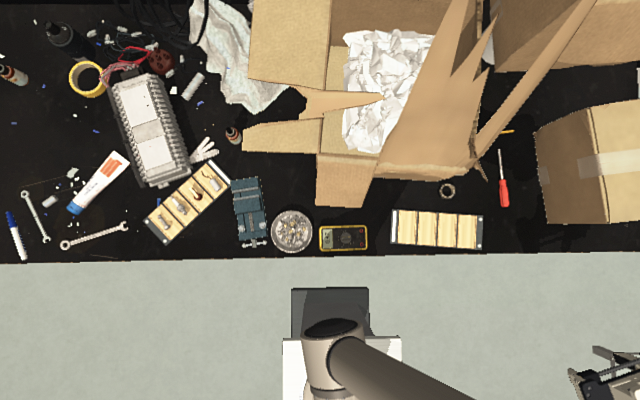

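View pics/scene0.png

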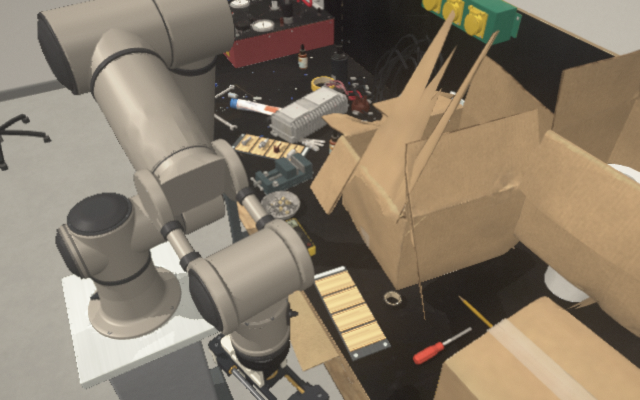

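The top view shows the strip-down rack with its parts near (187,200) and the empty assembly rack near (437,230). A big open box stands beyond them, and a vice, bowl and meter lie between. I'll enlarge both racks and convert pixels to positions.

```bash
cat > h.py <<'E'
from workcell import r
import numpy as np, cv2
from scipy.spatial.transform import Rotation as Ro
def cam(n,o=None):
    c=r.camera_params(n);K,D=c['camera_matrix'],c['dist_coeffs']
    if n!='wrist': return K,D,c['R'],np.array(c['t'])
    T=np.eye(4);T[:3,:3]=Ro.from_euler('xyz',o['tool_rot']).as_matrix();T[:3,3]=o['tcp_pos']
    M=np.linalg.inv(T@c['mount']);return K,D,M[:3,:3],M[:3,3]
def rays(C,px):
    K,D,R,t=C;u=cv2.undistortPoints(np.float64(px).reshape(-1,1,2),K,D).reshape(-1,2)
    d=np.c_[u,np.ones(len(u))]@R;return -R.T@t,d
def plane(C,px,z):
    c,d=rays(C,px);return c+d*((z-c[2])/d[:,2])[:,None]
def two(C1,p1,C2,p2):
    a,d=rays(C1,p1);b,e=rays(C2,p2);o=[]
    for i in range(len(d)):
        s=np.linalg.lstsq(np.c_[d[i],-e[i]],b-a,rcond=None)[0];o.append((a+s[0]*d[i]+b+s[1]*e[i])/2)
    return np.array(o)
def proj(C,X):
    K,D,R,t=C;return cv2.projectPoints(np.float64(X).reshape(-1,3),cv2.Rodrigues(R)[0],t,K,D)[0].reshape(-1,2)
def points(C,d):
    v,u=np.mgrid[0:400,0:640];px=np.c_[u.ravel(),v.ravel()]
    K,D,R,t=C;n=cv2.undistortPoints(px.reshape(-1,1,2).astype(float),K,D).reshape(-1,2)
    return ((np.c_[n,np.ones(len(n))]*d.reshape(-1,1)-t)@R).reshape(400,640,3)
def shot(n,name):
    o=r.get_obs();p,d=r.read_camera(n);cv2.imwrite(f'pics/{name}.png',p[:,:,::-1]);return cam(n,o),p,d
E
python3 - <<'E'
from h import *
p=cv2.imread('pics/top0.png')
a=cv2.resize(p[155:255,135:275],None,fx=5.7,fy=5.7,interpolation=2)[:,:798]
b=cv2.resize(p[195:265,380:500],None,fx=4,fy=4,interpolation=2)
cv2.imwrite('pics/a.png',a);
C=cam('top');P=points(C,np.load('pics/top0.npy'))
print('plane',plane(C,[[150,228],[225,175],[395,228],[480,230],[437,230]],.01).round(3))
# height map
for v in range(60,256,12): print(v,[int(1000*P[v,u,2]) for u in range(100,520,16)])
print(P[150,100:520:16,1].round(2)); print(P[60:256:12,300,0].round(2))
cv2.imwrite('pics/b.png',b)
E
```

```text
plane [[ 0.455  0.507  0.01 ]
 [ 0.596  0.306  0.01 ]
 [ 0.444 -0.154  0.01 ]
 [ 0.434 -0.384  0.01 ]
 [ 0.436 -0.267  0.01 ]]
60 [-4, 0, 1, -1, 29, 10, 0, 19, 45, 82, 213, 225, 233, 241, 250, 11, 216, 229, 228, 230, 228, 489, 489, 492, -2, 200, 224]
72 [23, 0, 65, 0, 15, 2, 6, 7, 40, 57, 1018, 223, 234, 244, 248, 10, 209, 219, 235, 229, 472, 467, 87, 471, 479, 0, -1]
84 [23, 63, 61, 73, -2, 0, 19, -3, 35, 38, 62, 19, 239, 242, 247, 15, 216, 235, 220, 243, 447, 446, 447, 455, 461, 0, 4]
96 [0, 50, 79, 78, 26, 5, -1, 0, 17, 24, 24, 5, -2, 245, 257, 276, 286, 301, 264, 249, 424, 421, 422, 432, 2, 2, 451]
108 [-3, 50, 76, 81, 38, -2, -2, -1, 2, 0, 2, -2, 1018, 245, 260, 274, 196, 231, 238, 400, 397, 397, 399, 406, 1, 425, 434]
120 [-4, 0, 76, 79, 71, -2, 0, -1, 1, 0, -1, -2, 244, 247, 10, 14, 200, 231, 202, 370, 368, 370, 372, 384, 0, 397, 1]
132 [-1, -1, 73, 77, 70, 16, -2, 1, 86, 203, 210, 221, 236, 244, 8, 11, 201, 219, 192, 339, 341, 341, 344, 360, 363, 378, 1]
144 [0, -1, 62, 79, 79, 55, 1, 8, 1, 204, 210, 218, 234, 245, 12, 13, 179, 200, 309, 308, 309, 309, 314, 290, 333, 1, 2]
15
[... 475 characters left out ...]
 1, 0, 0, 108, 115, 111, 2, 0, 0, 4, 2, 0, 0, 0, 9, 0]
216 [-1, 1, -2, 10, 6, 7, 5, 0, 0, 11, 29, -2, 5, -1, 0, 0, 1, -1, 1, 7, 8, 5, 10, 9, 0, 0, 3]
228 [0, 3, 1, 1, 27, 7, -2, 0, 4, 32, 29, 3, 26, 10, 27, 29, 29, -1, 3, 5, 8, 4, 8, 8, -1, 0, 1]
240 [0, -1, -1, 0, 7, -1, 0, 0, -1, 31, 0, 12, 16, 18, 30, 27, 31, -1, 2, 9, 8, 3, 9, 12, -1, 0, 1]
252 [-1, 0, 0, 2, -2, -1, 0, -2, 1, -3, 0, 0, 24, -1, -1, -1, 2, 2, -1, 0, -1, 3, 1, -2, -2, -3, 1]
[ 0.65  0.6   0.53  0.48  0.44  0.41  0.39  0.34  0.3   0.26  0.18  0.15
  0.11  0.08  0.04 -0.01 -0.05 -0.07 -0.08 -0.11 -0.14 -0.18 -0.2  -0.23
 -0.26 -0.45 -0.5 ]
[0.81 0.78 0.76 0.82 0.78 0.68 0.65 0.63 0.65 0.61 0.58 0.55 0.51 0.48
 0.45 0.42 0.38]
```

View pics/a.png

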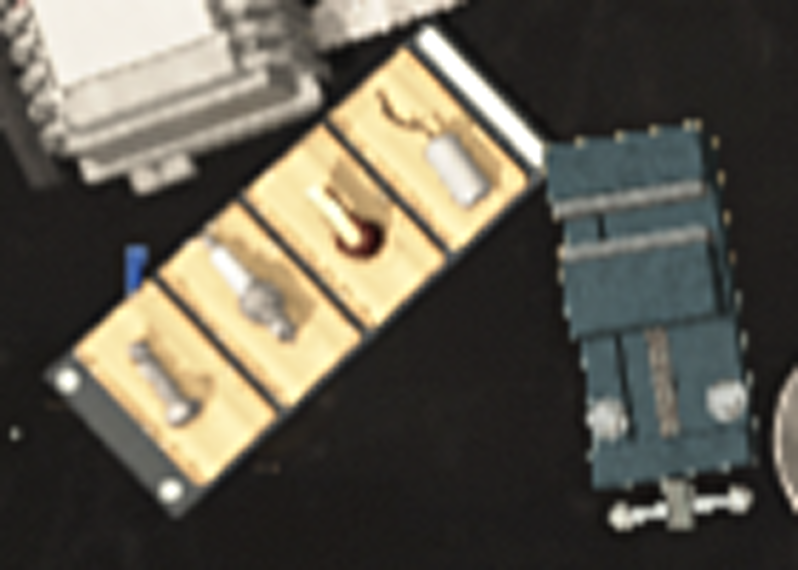

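View pics/b.png

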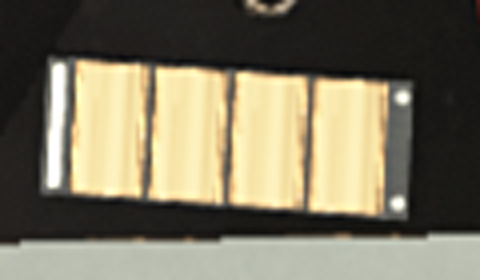

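Order from the strip-down bar (upper right, about (219,174)): condenser, rotor arm, spark plug, bolt. The assembly bar is at the left end, about (394,228). So the bolt goes to bay +81, the spark plug to +27, the rotor arm to -27 and the condenser to -81. Before moving I'll check obstacle extents.

Run:
```python
from h import *
C=cam('top');P=points(C,np.load('pics/top0.npy')).reshape(-1,3)
for y in np.arange(-.5,.55,.05):
    m=(abs(P[:,1]-y)<.025)&(P[:,0]>.36)&(P[:,2]<.8)
    print(round(y,2),[(z,round(float(np.percentile(P[m&(P[:,2]>z)][:,0],1)),3)) if (m&(P[:,2]>z)).sum()>8 else None for z in(.04,.07,.1,.15,.2,.28)])
```

```text
-0.5 [(0.04, 0.749), (0.07, 0.749), (0.1, 0.749), (0.15, 0.749), (0.2, 0.749), (0.28, 0.749)]
-0.45 [(0.04, 0.748), (0.07, 0.748), (0.1, 0.748), (0.15, 0.748), (0.2, 0.748), (0.28, 0.748)]
-0.4 [(0.04, 0.752), (0.07, 0.752), (0.1, 0.752), (0.15, 0.752), (0.2, 0.752), (0.28, 0.752)]
-0.35 [(0.04, 0.805), (0.07, 0.805), (0.1, 0.805), (0.15, 0.805), (0.2, 0.805), (0.28, 0.805)]
-0.3 [(0.04, 0.575), (0.07, 0.575), (0.1, 0.575), (0.15, 0.574), (0.2, 0.576), None]
-0.25 [(0.04, 0.561), (0.07, 0.561), (0.1, 0.561), (0.15, 0.561), (0.2, 0.561), (0.28, 0.583)]
-0.2 [(0.04, 0.557), (0.07, 0.557), (0.1, 0.557), (0.15, 0.557), (0.2, 0.556), (0.28, 0.586)]
-0.15 [(0.04, 0.566), (0.07, 0.566), (0.1, 0.566), (0.15, 0.566), (0.2, 0.566), (0.28, 0.594)]
-0.1 [(0.04, 0.57), (0.07, 0.57), (0.1, 0.57), (0.15, 0.57), (0.2, 0.569), (0.28, 0.596)]
-0.05 [(0.04, 0.508), (0.07, 0.508), (0.1, 0.508), (0.15, 0.529), (0.2, 0.556), (0.28, 0.59)]
-0.0 [(0.04, 0.503), (0.07, 0.505), (0.1, 0.505), (0.15, 0.526), (0.2, 0.557), (0.28, 0.689)]
0.05 [(0.04, 0.51), (0.07, 0.51), (0.1, 0.51), (0.15, 0.534), (0.2, 0.564), None]
0.1 [(0.04, 0.613), (0.07, 0.613), (0.1, 0.613), (0.15, 0.613), (0.2, 0.613), None]
0.15 [(0.04, 0.618), (0.07, 0.618), (0.1, 0.618), (0.15, 0.618), (0.2, 0.618), None]
0.2 [(0.04, 0.426), (0.07, 0.623), (0.1, 0.623), (0.15, 0.623), (0.2, 0.623), None]
0.25 [(0.04, 0.42), (0.07, 0.697), (0.1, 0.934), None, None, None]
0.3 [(0.04, 0.56), (0.07, 0.693), (0.1, 0.965), None, None, None]
0.35 [(0.04, 0.927), (0.07, 0.945), (0.1, 0.978), None, None, None]
0.4 [(0.04, 0.6), (0.07, 0.606), (0.1, 1.004), None, None, None]
0.45 [(0.04, 0.586), (0.07, 0.594), (0.1, 0.995), None, None, None]
0.5 [(0.04, 0.575), (0.07, 0.592), (0.1, 0.994), None, None, None]
```

arm_command(motion=[[[0.5,4,3.5,0,-7],[0.5,4,3.5,0,-7],[0.5,4,3,0,-7],[0.5,4,3,0,0],[0.5,4,3,0,0]]])

```text
clock: 0.52
tcp_pos: [0.3139, -0.3757, 0.2265]
tool_rot: [-3.141, 0.0, -0.038]
wrist_force: [0.2, 0.2, -0.0]
gripper_width: 0.063
grip_force: 0.0
```

arm_command(motion=[[[0.5,4,3,-1,0],[0.5,2.5,3,-1,0],[0.5,0,0,0,0]]])

```text
clock: 0.77
tcp_pos: [0.3735, -0.3167, 0.2067]
tool_rot: [-3.137, 0.001, -0.03]
wrist_force: [-1.5, 0.8, -1.1]
gripper_width: 0.0468
grip_force: 0.0
```

```bash
cat > m.py <<'E'
from h import *
def wood(p,near=None):
    h=cv2.cvtColor(p,cv2.COLOR_RGB2HSV);m=cv2.inRange(h,(8,40,120),(35,200,255))
    m=cv2.morphologyEx(m,cv2.MORPH_OPEN,np.ones((3,3)))
    cs,_=cv2.findContours(m,cv2.RETR_EXTERNAL,2);out=[]
    for c in cs:
        if cv2.contourArea(c)>800: b=cv2.minAreaRect(cv2.convexHull(c));out.append((b,cv2.contourArea(c)))
    return out
E
python3 - <<'E'
from m import *
C,p,d=shot('wrist','w1')
P=points(C,d)
for b,a in wood(p):
    print(np.round(b[0]),np.round(b[1]),round(b[2]),a,plane(C,[b[0]],.01).round(4),P[int(b[0][1]),int(b[0][0])].round(3))
E
```

```text
[231. 394.] [  9. 342.] 90 1993.0 [[ 0.0615 -0.1893  0.01  ]] [ 0.399 -0.302  0.316]
[370. 336.] [327.  38.] 0 3451.0 [[ 0.1577 -0.3811  0.01  ]] [-0.508 -0.516 -0.798]
[602. 278.] [86. 58.] 46 2426.5 [[ 0.2276 -0.676   0.01  ]] [ 0.404 -0.399  0.288]
[ 38. 305.] [111.  73.] 75 4497.5 [[0.209  0.0525 0.01  ]] [ 0.402 -0.243  0.292]
[388. 260.] [54. 30.] 70 1069.0 [[ 0.2658 -0.3994  0.01  ]] [ 0.383 -0.35   0.232]
[233. 281.] [ 31. 100.] 24 1486.0 [[ 0.2432 -0.213   0.01  ]] [ 0.386 -0.286  0.251]
[ 46. 141.] [64. 97.] 86 1741.0 [[ 0.4202 -0.0213  0.01  ]] [ 0.423 -0.038  0.03 ]
[343. 116.] [50. 89.] 4 4217.0 [[ 0.4326 -0.3469  0.01  ]] [ 0.433 -0.346  0.008]
[289. 112.] [50. 89.] 3 4269.5 [[ 0.4378 -0.2923  0.01  ]] [ 0.438 -0.292  0.009]
[238. 110.] [91. 49.] 90 4222.5 [[ 0.4427 -0.2389  0.01  ]] [ 0.443 -0.238  0.009]
[186. 107.] [91. 49.] 89 4139.5 [[ 0.4475 -0.1848  0.01  ]] [ 0.449 -0.184  0.009]
[595.  50.] [101.  88.] 90 8168.5 [[ 0.495  -0.6088  0.01  ]] [ 0.488 -0.557  0.073]
```

View pics/w1.png

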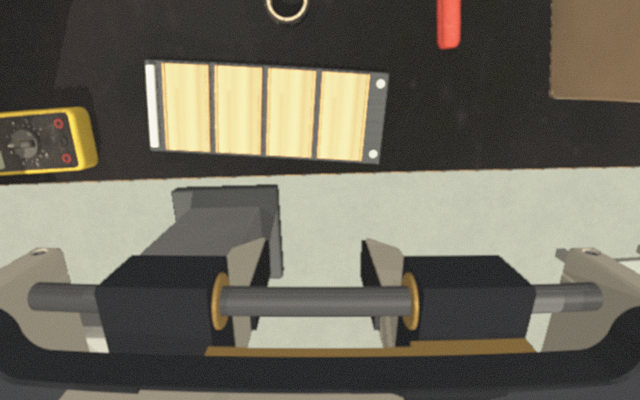

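The wrist picture shows the four empty bays at columns 186–343, row about 110, with the bar at column 152. Next I move over to the strip-down rack, passing well short of the box.

arm_command(motion=[[[0.5,0.5,4,0,0],[0.5,0.5,4,0,0],[0.5,0.5,4,0,0],[0.5,0.5,4,0,0],[0.5,0.5,4,0,0]]])

```text
clock: 1.23
tcp_pos: [0.3952, -0.122, 0.2087]
tool_rot: [3.141, -0.0, -0.038]
wrist_force: [1.0, 0.1, 0.2]
gripper_width: 0.0459
grip_force: 0.0
```

arm_command(motion=[[[0.5,0.5,4,0,0],[0.5,0.5,4,0,0],[0.5,0.5,4,0,0],[0.5,0.5,4,0,0],[0.5,0.5,4,0,0]]])

```text
clock: 1.65
tcp_pos: [0.4208, 0.0782, 0.2089]
tool_rot: [3.141, -0.001, -0.038]
wrist_force: [0.3, -1.1, 0.2]
gripper_width: 0.0457
grip_force: 0.0
```

arm_command(motion=[[[0.5,0.7,4,0,6.5],[0.5,0.7,4,0,6.5],[0.5,0.7,4,0,6.5],[0.5,0.7,4,0,6.5],[0.5,0.7,4,0,6.5]]])

```text
clock: 2.07
tcp_pos: [0.4564, 0.2784, 0.2087]
tool_rot: [3.141, -0.0, 0.536]
wrist_force: [1.2, -0.5, 0.7]
gripper_width: 0.0458
grip_force: 0.0
```

arm_command(motion=[[[0.5,0.5,4,0,5],[0.5,0.5,3,0,0],[0.5,0,0,0,0]]])

```text
clock: 2.32
tcp_pos: [0.4666, 0.3513, 0.208]
tool_rot: [-3.141, -0.001, 0.622]
wrist_force: [-1.9, -1.0, -0.4]
gripper_width: 0.046
grip_force: 0.0
```

Run:
```python
from m import *
C,p,d=shot('wrist','w2')
P=points(C,d)
o=r.get_obs();print(o['tcp_pos'],o['tool_rot'])
for b,a in wood(p):
    if b[0][1]<230: print(np.round(b[0]),np.round(b[1]),round(b[2]),a,plane(C,[b[0]],.01).round(4),P[int(b[0][1]),int(b[0][0])].round(3))
cv2.imwrite('pics/w2c.png',cv2.resize(p[20:240,120:520,::-1],None,fx=2,fy=2,interpolation=2))
np.save('pics/w2d.npy',P)
import pickle;pickle.dump(C,open('pics/w2.pkl','wb'))
```

```text
[0.46630279 0.34871985 0.20780955] [3.14138172e+00 4.75150514e-04 6.20583386e-01]
[225. 103.] [92. 50.] 81 4237.5 [[0.4729 0.4696 0.01  ]] [0.474 0.469 0.018]
[276.  96.] [91. 51.] 83 4365.5 [[0.5093 0.4297 0.01  ]] [0.511 0.429 0.028]
[330.  89.] [92. 51.] 83 4417.5 [[0.5465 0.389  0.01  ]] [0.546 0.39  0.029]
[383.  82.] [94. 51.] 85 4458.0 [[0.583 0.349 0.01 ]] [0.583 0.349 0.009]
```

View pics/w2c.png

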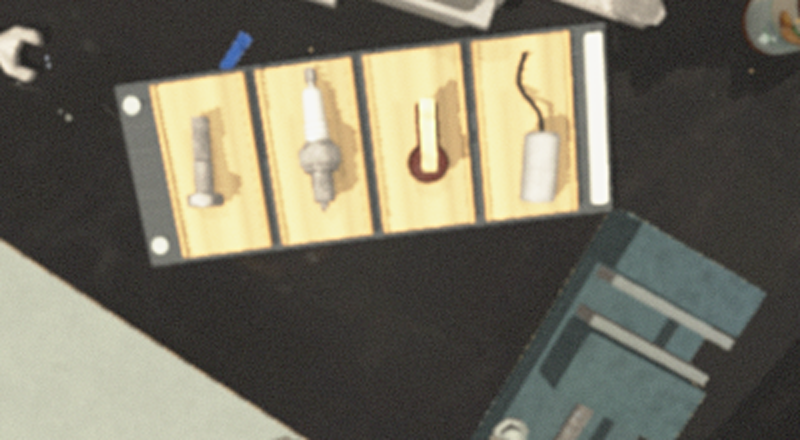

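The close view shows, from left to right, the bolt near (203,160), spark plug hexagon (320,157), rotor hub (427,163), and can (541,167) in crop pixels. The bar is on the right at (597,115). I'll get positions and axes from masks, then move closer for a second view.

```bash
cat >> m.py <<'E'
def parts(C,p,bays,yaw):
    """low-saturation/dark blobs inside each bay: px contour centre, length axis (image)"""
    h=cv2.cvtColor(p,cv2.COLOR_RGB2HSV);S,V=h[:,:,1],h[:,:,2];H=h[:,:,0]
    res={}
    ax=np.array([np.cos(yaw),np.sin(yaw)]);rw=np.array([-np.sin(yaw),np.cos(yaw)])
    for n,b in bays.items():
        q=[np.r_[np.array(b)+sx*.019*rw+sy*.041*ax,.008] for sx,sy in((1,1),(1,-1),(-1,-1),(-1,1))]
        m=np.zeros(p.shape[:2],np.uint8);cv2.fillConvexPoly(m,np.int32(proj(C,q)),255)
        k=((S<75)|(V<70)) if n!='rotor' else ((H<8)|(H>170)|(V<75))&(S>60)
        k=cv2.morphologyEx((k&(m>0)).astype(np.uint8),cv2.MORPH_OPEN,np.ones((3,3)))
        cs,_=cv2.findContours(k,cv2.RETR_EXTERNAL,2)
        if cs:
            c=max(cs,key=cv2.contourArea);r_=cv2.minAreaRect(c);res[n]=(r_,cv2.boxPoints(r_),cv2.contourArea(c))
    return res
SB=dict(bolt=(.4729,.4696),spark=(.5093,.4297),rotor=(.5465,.389),cond=(.583,.349))
E
python3 - <<'E'
from m import *
import pickle
C=pickle.load(open('pics/w2.pkl','rb'));p=cv2.imread('pics/w2.png')[:,:,::-1].copy()
P=np.load('pics/w2d.npy')
for n,(q,bx,a) in parts(C,p,SB,.74).items():
    w=plane(C,bx,.017)[:,:2];e=[w[1]-w[0],w[2]-w[1]];l=max(e,key=np.linalg.norm)
    print(n,np.round(q[0]),np.round(q[1]),a,'centre',plane(C,[q[0]],.017)[0].round(4),'ang',np.degrees(np.arctan2(l[1],l[0])).round(1)%180,np.linalg.norm(e,axis=1).round(3))
hand=dict(bolt=(203,160),spark=(320,157),rotor=(427,163),cond=(541,167))
for n,u in hand.items():
    f=np.array(u)/2+[120,20];print(n,plane(C,[f],.02).round(4),P[int(f[1]),int(f[0])].round(4))
E
```

```text
bolt [217. 102.] [83. 21.] 1083.5 centre [0.4702 0.4748 0.017 ] ang 43.599999999999994 [0.021 0.08 ]
spark [279.  94.] [83. 20.] 882.5 centre [0.5124 0.4281 0.017 ] ang 38.19999999999999 [0.02 0.08]
rotor [327. 101.] [6. 2.] 12.0 centre [0.5349 0.3848 0.017 ] ang 36.099999999999994 [0.002 0.006]
cond [389. 104.] [18. 38.] 605.0 centre [0.5694 0.332  0.017 ] ang 33.4 [0.038 0.018]
bolt [[0.4747 0.4716 0.02  ]] [0.4745 0.4719 0.0203]
spark [[0.5097 0.4244 0.02  ]] [0.5106 0.424  0.0283]
rotor [[0.5382 0.3794 0.02  ]] [0.5381 0.3805 0.0293]
cond [[0.5701 0.3319 0.02  ]] [0.5693 0.3341 0.028 ]
```

arm_command(motion=[[[0.55,-0.7,3,-2.5,4],[0.55,-0.7,3,-3,0],[0.55,-0.6,3,-3,0],[0.55,0,0,0,0]]])

```text
clock: 2.7
tcp_pos: [0.4429, 0.4358, 0.1187]
tool_rot: [-3.14, 0.01, 0.689]
wrist_force: [-1.5, -2.8, -1.8]
gripper_width: 0.0414
grip_force: 0.0
```

Run:
```python
from m import *
import pickle
C,p,d=shot('wrist','w3');o=r.get_obs();print(o['tcp_pos'],o['tool_rot'],o['joint_vel'].round(3))
pickle.dump(C,open('pics/w3.pkl','wb'));np.save('pics/w3d.npy',points(C,d))
cv2.imwrite('pics/w3c.png',cv2.resize(p[0:300,100:500,::-1],None,fx=2,fy=2,interpolation=2))
```

```text
[0.44444027 0.43455247 0.12140327] [3.14157276 0.00766125 0.68933797] [-0.042 -0.07  -0.032 -0.021  0.028 -0.02 ]
```

View pics/w3c.png

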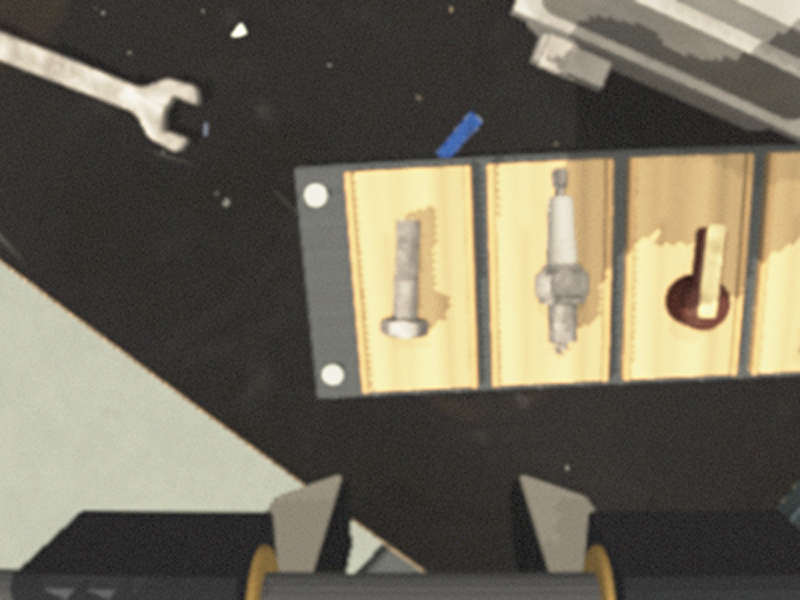

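Second view: bolt from (409,221) to (404,338), spark plug from (559,170) to (561,350) with its hexagon at (563,285), rotor strip from (713,228) to (707,318). I'll triangulate with the earlier view.

Run:
```python
from m import *
import pickle
A=pickle.load(open('pics/w2.pkl','rb'));B=pickle.load(open('pics/w3.pkl','rb'));P=np.load('pics/w3d.npy')
n=['bolt tail','bolt head','spark tip','hex','thread end','strip far','strip near','screw']
a=np.array([(200,117),(206,207),(309,70),(320,157),(325,207),(428,97),(430,172),(131,104)])/2+[120,20]
b=np.array([(409,221),(404,338),(559,170),(563,285),(561,350),(713,228),(707,318),(315,195)])/2+[100,0]
T=two(A,a,B,b)
for k in range(len(n)): print(n[k],T[k].round(4),plane(B,[b[k]],.018)[0][:2].round(4),P[int(b[k][1]),int(b[k][0])].round(4))
W=plane(B,b,.018)
for i,j in((1,0),(4,2)):
    e=W[j]-W[i];print(n[i],'yaw',np.degrees(np.arctan2(e[1],e[0])).round(1),'mid',((W[i]+W[j])/2).round(4),np.linalg.norm(e).round(4))
e=plane(B,b[5:7],.027);f=e[0]-e[1];print('rotor yaw',np.degrees(np.arctan2(f[1],f[0])),e)
print('now',r.get_obs()['tcp_pos'])
```

```text
bolt tail [0.4907 0.4848 0.0149] [0.4906 0.4848] [0.4907 0.4853 0.018 ]
bolt head [0.4552 0.4584 0.0192] [0.4545 0.4582] [0.4528 0.4572 0.0093]
spark tip [0.5408 0.453  0.0117] [0.5401 0.4538] [0.54   0.4539 0.0164]
hex [0.5097 0.4244 0.0197] [0.5097 0.424 ] [0.5096 0.427  0.0279]
thread end [0.4908 0.4085 0.0222] [0.4903 0.4072] [0.4903 0.4088 0.0223]
strip far [0.5622 0.3971 0.0239] [0.5624 0.3947] [0.5597 0.399  0.0294]
strip near [0.5355 0.3761 0.0286] [0.5367 0.3714] [0.5354 0.3758 0.0273]
screw [0.4751 0.519  0.0086] [0.4759 0.5178] [0.4748 0.5195 0.0079]
bolt head yaw 36.4 mid [0.4726 0.4715 0.018 ] 0.0448
thread end yaw 43.1 mid [0.5152 0.4305 0.018 ] 0.0682
rotor yaw 42.22124440806123 [[0.56042942 0.39784821 0.027     ]
 [0.53565227 0.37536492 0.027     ]]
now [0.44444027 0.43455247 0.12140327]
```

arm_command(motion=[[[0.55,1.3,1.8,-1,0],[0.55,1.4,1.8,-3,0],[0.55,0,0,-3,0],[0.55,0,0,0,0],[0.55,0,0,0,0]]])

```text
clock: 3.17
tcp_pos: [0.4735, 0.4692, 0.0551]
tool_rot: [3.141, 0.003, 0.686]
wrist_force: [0.3, 0.7, 0.7]
gripper_width: 0.0415
grip_force: 0.0
```

arm_command(motion=[[[0.55,-0.2,0.1,-2,-1],[0.55,0,0,-1.5,0],[0.55,0,0,-0.6,0],[0.55,0,0,0,0],[0.55,0,0,0,0]]])

```text
clock: 3.58
tcp_pos: [0.4722, 0.4727, 0.0166]
tool_rot: [3.141, -0.002, 0.67]
wrist_force: [-0.2, 1.0, 0.9]
gripper_width: 0.0413
grip_force: 0.0
```

arm_command(motion=[[[0.9,0,0,0,0],[0.9,0,0,0,0],[0.9,0,0,0,0],[0.9,0,0,0,0],[0.9,0,0,0,0]]])

```text
clock: 4.0
tcp_pos: [0.4712, 0.4728, 0.0147]
tool_rot: [3.141, -0.0, 0.671]
wrist_force: [0.9, 0.2, 0.2]
gripper_width: 0.0131
grip_force: 0.0
```

arm_command(motion=[[[1,0,0,-0.2,0],[1,0,0,0,0],[1,0,0,0,0],[1,0,0,0,0],[1,0,0,0,0]]])

```text
clock: 4.42
tcp_pos: [0.4714, 0.473, 0.0136]
tool_rot: [3.141, -0.001, 0.671]
wrist_force: [-2.0, -1.9, 8.5]
gripper_width: 0.0084
grip_force: 30.0
```

arm_command(motion=[[[1,0,0,1,0],[1,0,0,2,0],[1,0,0,3,0],[1,0,0,2,0],[1,0,0,0,0]]])

```text
clock: 4.83
tcp_pos: [0.4732, 0.4745, 0.098]
tool_rot: [3.142, -0.009, 0.671]
wrist_force: [0.6, 0.9, -0.6]
gripper_width: 0.0083
grip_force: 30.0
```

arm_command(motion=[[[1,-1.2,-4,0.4,-6],[1,-1.2,-4,0.4,-6],[1,-1.2,-4,0.4,-6],[1,-1.2,-4,0.4,-6],[1,-1.2,-4,0.4,-6]]])

```text
clock: 5.25
tcp_pos: [0.4101, 0.2723, 0.1118]
tool_rot: [3.141, 0.001, 0.143]
wrist_force: [-0.2, -0.2, -0.0]
gripper_width: 0.0086
grip_force: 30.0
```

arm_command(motion=[[[1,0,-4,0,-2.7],[1,0,-4,0,-2.7],[1,0,-4,0,-2.7],[1,0,-4,0,-2.7],[1,0,-4,0,-2.7]]])

```text
clock: 5.67
tcp_pos: [0.4108, 0.0724, 0.112]
tool_rot: [3.141, 0.0, -0.09]
wrist_force: [1.9, 0.7, -1.2]
gripper_width: 0.0087
grip_force: 30.0
```

arm_command(motion=[[[1,0.3,-4,0,0],[1,0.3,-4,0,0],[1,0.3,-4,0,0],[1,0.3,-4,0,0],[1,0.3,-4,0,0]]])

```text
clock: 6.08
tcp_pos: [0.426, -0.1278, 0.112]
tool_rot: [-3.141, 0.0, -0.089]
wrist_force: [1.4, -0.1, -0.3]
gripper_width: 0.0087
grip_force: 30.0
```

arm_command(motion=[[[1,0.6,-3,-1,0],[1,0.6,-2.9,-2,0],[1,0,0,-2,0],[1,0,0,0,0],[1,0,0,0,0]]])

```text
clock: 6.5
tcp_pos: [0.4373, -0.1843, 0.0613]
tool_rot: [-3.14, 0.004, -0.089]
wrist_force: [-0.2, -0.2, -1.3]
gripper_width: 0.0086
grip_force: 30.0
```

arm_command(motion=[[[1,1,0,-2.5,0],[1,0,0,-1.6,0],[1,0,0,-0.5,0],[1,0,0,0,0],[1,0,0,0,0]]])

```text
clock: 6.92
tcp_pos: [0.4488, -0.1845, 0.0172]
tool_rot: [3.141, -0.001, -0.087]
wrist_force: [-0.3, -0.3, 0.0]
gripper_width: 0.0085
grip_force: 30.0
```

arm_command(motion=[[[1,0,0,-0.2,0],[1,0,0,0,0],[0.6,0,0,0,0],[0.6,0,0,0,0],[0.6,0,0,0,0]]])

```text
clock: 7.33
tcp_pos: [0.4487, -0.1851, 0.0146]
tool_rot: [3.141, -0.001, -0.089]
wrist_force: [0.3, -0.1, 0.6]
gripper_width: 0.024
grip_force: 0.0
```

arm_command(motion=[[[0.6,0,0,0.5,0],[0.6,0,0,2,0],[0.6,0,0,3,0],[0.6,-1,2,3,0],[0.6,-1,3,2,0]]])

```text
clock: 7.75
tcp_pos: [0.4297, -0.1366, 0.1219]
tool_rot: [3.14, -0.004, -0.091]
wrist_force: [0.7, -0.4, 0.5]
gripper_width: 0.0366
grip_force: 0.0
```

arm_command(motion=[[[0.6,-1,2,0,0],[0.6,0,0,0,0]]])

```text
clock: 7.92
tcp_pos: [0.4168, -0.1121, 0.1206]
tool_rot: [-3.141, -0.0, -0.086]
wrist_force: [-1.3, -0.0, -0.8]
gripper_width: 0.0369
grip_force: 0.0
```

Run:
```python
from m import *
import pickle
C,p,d=shot('wrist','w4');o=r.get_obs();print(o['tcp_pos'],o['tool_rot'],o['joint_vel'].round(3))
pickle.dump(C,open('pics/w4.pkl','wb'));np.save('pics/w4d.npy',points(C,d))
for b,a in wood(p):
    if b[0][1]<300: print(np.round(b[0]),np.round(b[1]),round(b[2]),a,plane(C,[b[0]],.01).round(4))
cv2.imwrite('pics/w4c.png',p[0:300,150:550,::-1])
```

```text
[ 0.41788224 -0.1136514   0.1201764 ] [ 3.14123273e+00 -8.22306764e-04 -8.63038448e-02] [-0.03   0.045 -0.044 -0.009 -0.014 -0.017]
[604. 269.] [78. 37.] 12 1852.0 [[ 0.3195 -0.3814  0.01  ]]
[376. 259.] [52. 29.] 74 910.5 [[ 0.3528 -0.162   0.01  ]]
[244. 281.] [35. 98.] 15 1298.5 [[ 0.3416 -0.0415  0.01  ]]
[134. 214.] [65. 31.] 75 1773.0 [[0.4139 0.045  0.01  ]]
[188. 204.] [ 84. 164.] 84 2952.5 [[ 0.4188 -0.0047  0.01  ]]
[589. 155.] [ 56. 114.] 11 5642.5 [[ 0.4324 -0.3464  0.01  ]]
[530. 153.] [ 60. 114.] 8 6053.5 [[ 0.4374 -0.2933  0.01  ]]
[467. 152.] [ 62. 113.] 6 6359.5 [[ 0.4424 -0.2397  0.01  ]]
[402. 151.] [ 64. 111.] 3 6568.0 [[ 0.448  -0.1861  0.01  ]]
[550.  20.] [41. 49.] 90 826.0 [[ 0.539  -0.3019  0.01  ]]
[86. 58.] [116. 173.] 90 14940.0 [[0.543  0.0536 0.01  ]]
```

View pics/w4c.png

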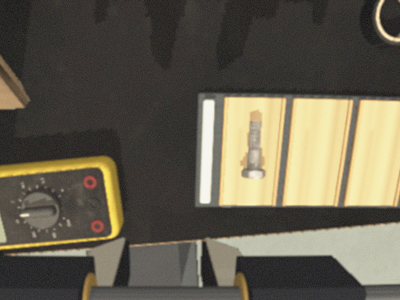

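The picture shows the bolt lying straight in the bay beside the bar, at (255,145), with the bay centre at (252,151). Next is the spark plug.

arm_command(motion=[[[0.57,0,4,0,0],[0.57,0,4,0,0],[0.57,0,4,0,0],[0.57,0,4,0,0],[0.57,0,4,0,0]]])

```text
clock: 8.38
tcp_pos: [0.4189, 0.0861, 0.1191]
tool_rot: [3.141, -0.0, -0.09]
wrist_force: [0.9, -0.3, 1.4]
gripper_width: 0.0397
grip_force: 0.0
```

arm_command(motion=[[[0.57,0.6,4,0,6.5],[0.57,0.6,4,0,6.5],[0.57,0.6,4,0,6.5],[0.57,0.6,4,0,6.5],[0.57,0.6,4,0,6.5]]])

```text
clock: 8.8
tcp_pos: [0.4492, 0.2868, 0.1189]
tool_rot: [3.141, 0.0, 0.484]
wrist_force: [1.5, -1.0, -0.3]
gripper_width: 0.0397
grip_force: 0.0
```

arm_command(motion=[[[0.57,2,4,0,5],[0.57,2,4,0,5],[0.57,2,4,-1,5.5],[0.57,0.2,1.8,-3,0],[0.57,0,0,-2.5,0]]])

```text
clock: 9.22
tcp_pos: [0.5077, 0.4178, 0.0536]
tool_rot: [3.141, -0.004, 0.752]
wrist_force: [-1.1, -0.2, -1.3]
gripper_width: 0.0396
grip_force: 0.0
```

arm_command(motion=[[[0.57,0,0,0,0],[0.57,0,0,0,0]]])

```text
clock: 9.38
tcp_pos: [0.5055, 0.4129, 0.0532]
tool_rot: [-3.141, 0.005, 0.749]
wrist_force: [-0.1, -0.2, 1.1]
gripper_width: 0.0397
grip_force: 0.0
```

arm_command(motion=[[[0.57,0.4,1.1,0,0],[0.57,0,0,-1.2,0],[0.57,0,0,0,0],[0.57,0,0,0,0]]])

```text
clock: 9.72
tcp_pos: [0.5099, 0.424, 0.0432]
tool_rot: [3.141, 0.001, 0.749]
wrist_force: [0.0, 0.8, 1.0]
gripper_width: 0.0396
grip_force: 0.0
```

arm_command(motion=[[[0.57,0,0,-2,0],[0.57,0,0,-0.9,0],[0.57,0,0,0,0],[0.8,0,0,0,0],[1,0,0,0,0]]])

```text
clock: 10.13
tcp_pos: [0.5103, 0.425, 0.0149]
tool_rot: [3.141, -0.001, 0.749]
wrist_force: [0.0, 0.2, 0.7]
gripper_width: 0.0303
grip_force: 0.0
```

arm_command(motion=[[[1,0,0,0,0],[1,0,0,0,0],[1,0,0,0,0],[1,0,0,0,0],[1,0,0,0,0]]])

```text
clock: 10.55
tcp_pos: [0.5104, 0.4252, 0.0149]
tool_rot: [3.141, -0.001, 0.749]
wrist_force: [0.2, 1.2, 3.7]
gripper_width: 0.0181
grip_force: 30.0
```

arm_command(motion=[[[1,0,0,1,0],[1,0,0,2,0],[1,0,0,3,0],[1,0,0,3,0],[1,-1.5,-4,1,-6]]])

```text
clock: 10.97
tcp_pos: [0.5001, 0.3931, 0.1196]
tool_rot: [-3.142, -0.015, 0.648]
wrist_force: [0.3, -1.1, 1.1]
gripper_width: 0.018
grip_force: 30.0
```

arm_command(motion=[[[1,-1.5,-4,0,-6.5],[1,-1.5,-4,0,-6.5],[1,-1.5,-4,0,-6.5],[1,-1.5,-4,0,-6.5],[1,-1.5,-4,0,-6.5]]])

```text
clock: 11.38
tcp_pos: [0.4213, 0.1904, 0.1141]
tool_rot: [3.142, -0.0, 0.072]
wrist_force: [0.4, -0.5, 0.0]
gripper_width: 0.0183
grip_force: 30.0
```

arm_command(motion=[[[1,0,-4,0,-2],[1,0,-4,0,-2],[1,0,-4,0,-2],[1,0,-4,0,-2],[1,0,-4,0,-2]]])

```text
clock: 11.8
tcp_pos: [0.4222, -0.0098, 0.1142]
tool_rot: [3.142, -0.001, -0.099]
wrist_force: [0.9, 0.2, -0.7]
gripper_width: 0.018
grip_force: 30.0
```

arm_command(motion=[[[1,0.1,-4,0,0],[1,0.1,-4,0,0],[1,0.1,-4,0,0],[1,0.1,-4,0,0],[1,0.1,-4,0,0]]])

```text
clock: 12.22
tcp_pos: [0.4272, -0.2101, 0.1142]
tool_rot: [3.141, -0.0, -0.098]
wrist_force: [1.5, 0.8, -0.4]
gripper_width: 0.0182
grip_force: 30.0
```

arm_command(motion=[[[1,0.5,-2.4,-1,0],[1,0.4,0,-2,0],[1,0,0,-1.5,0],[1,0,0,0,0],[1,0,0,0,0]]])

```text
clock: 12.63
tcp_pos: [0.4361, -0.2317, 0.0685]
tool_rot: [-3.141, 0.002, -0.097]
wrist_force: [0.7, -0.4, -0.3]
gripper_width: 0.018
grip_force: 30.0
```

arm_command(motion=[[[1,-0.1,-0.6,-1,0],[1,0,0,-2,0],[1,0,0,-1.8,0],[1,0,0,0,0],[1,0,0,0,0]]])

```text
clock: 13.05
tcp_pos: [0.4355, -0.238, 0.0207]
tool_rot: [-3.141, 0.001, -0.097]
wrist_force: [0.3, 0.2, 0.5]
gripper_width: 0.0184
grip_force: 30.0
```

arm_command(motion=[[[1,0,0,-0.5,0],[1,0,0,0,0],[1,0,0,0,0],[0.57,0,0,0,0],[0.57,0,0,0,0]]])

```text
clock: 13.47
tcp_pos: [0.4358, -0.2383, 0.0161]
tool_rot: [3.141, -0.001, -0.097]
wrist_force: [0.1, -0.4, 0.4]
gripper_width: 0.0268
grip_force: 0.0
```

arm_command(motion=[[[0.57,0,0,0,0],[0.57,0,0,0.5,0],[0.57,0,0,2,0],[0.57,0,0,3,0],[0.57,-0.5,2,3,0]]])

```text
clock: 13.88
tcp_pos: [0.4314, -0.2203, 0.1018]
tool_rot: [3.14, -0.001, -0.099]
wrist_force: [1.0, -0.2, 0.2]
gripper_width: 0.0397
grip_force: 0.0
```

arm_command(motion=[[[0.57,-0.5,4,2,0],[0.57,-0.5,4,0,0],[0.57,0,3,0,0],[0.57,0,0,0,0]]])

```text
clock: 14.22
tcp_pos: [0.4197, -0.1066, 0.1199]
tool_rot: [-3.14, 0.001, -0.094]
wrist_force: [-0.5, 0.4, 0.4]
gripper_width: 0.0395
grip_force: 0.0
```

Run:
```python
from m import *
C,p,d=shot('wrist','w5');o=r.get_obs();print(o['tcp_pos'],o['tool_rot'],o['joint_vel'].round(3))
cv2.imwrite('pics/w5c.png',p[0:300,150:640,::-1])
```

```text
[ 0.42062076 -0.108843    0.11993283] [ 3.14151555e+00 -5.57717988e-04 -9.34359630e-02] [-0.053  0.028 -0.042 -0.014 -0.014 -0.031]
```

View pics/w5c.png

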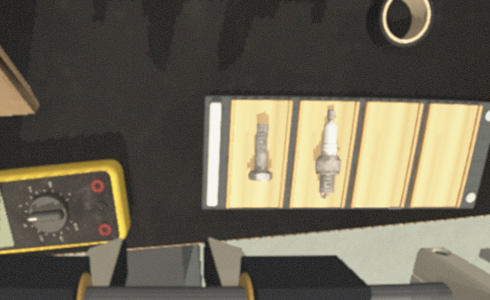

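Bolt and spark plug both lie straight in bays 1 and 2, at (262,148) and (329,150). Next is the rotor arm.

arm_command(motion=[[[0.57,0,4,0,0],[0.57,0,4,0,0],[0.57,0,4,0,0],[0.57,0,4,0,0],[0.57,0,4,0,0]]])

```text
clock: 14.68
tcp_pos: [0.4214, 0.0898, 0.1195]
tool_rot: [3.141, -0.001, -0.099]
wrist_force: [0.1, -0.5, -0.7]
gripper_width: 0.0396
grip_force: 0.0
```

arm_command(motion=[[[0.57,1,4,0,6.5],[0.57,1,4,0,6.5],[0.57,1,4,0,6.5],[0.57,1,4,0,6.5],[0.57,1,4,0,6.5]]])

```text
clock: 15.1
tcp_pos: [0.472, 0.2905, 0.1193]
tool_rot: [3.141, -0.001, 0.475]
wrist_force: [1.5, -0.8, 0.1]
gripper_width: 0.0399
grip_force: 0.0
```

arm_command(motion=[[[0.57,2,3,0,6.5],[0.57,2,3,0,6.5],[0.57,2,2.8,-1,0],[0.57,0.5,0,-3,0],[0.57,0,0,-2,0]]])

```text
clock: 15.52
tcp_pos: [0.538, 0.3777, 0.0572]
tool_rot: [3.141, -0.001, 0.698]
wrist_force: [0.2, -0.7, -0.4]
gripper_width: 0.0396
grip_force: 0.0
```

arm_command(motion=[[[0.57,0,0,0,0],[0.57,0,0,0,0],[0.57,0,0,0,0]]])

```text
clock: 15.77
tcp_pos: [0.537, 0.3767, 0.0605]
tool_rot: [3.141, -0.002, 0.696]
wrist_force: [-0.5, -0.9, -0.1]
gripper_width: 0.0394
grip_force: 0.0
```

arm_command(motion=[[[0.57,0.2,0.2,-1,0],[0.57,0,0,-2,0],[0.57,0,0,-1.2,0],[0.57,0,0,-0.5,0],[0.57,0,0,0,0]]])

```text
clock: 16.18
tcp_pos: [0.5376, 0.3786, 0.0113]
tool_rot: [-3.141, 0.002, 0.697]
wrist_force: [-0.7, 0.6, 0.3]
gripper_width: 0.0397
grip_force: 0.0
```

arm_command(motion=[[[0.57,0,0,0,0],[0.7,0,0,0,0],[0.85,0,0,0,0],[1,0,0,0,0],[1,0,0,0,0]]])

```text
clock: 16.6
tcp_pos: [0.5382, 0.3791, 0.0127]
tool_rot: [3.141, -0.001, 0.697]
wrist_force: [0.6, -0.9, 2.0]
gripper_width: 0.0184
grip_force: 30.0
```

arm_command(motion=[[[1,0,0,0,0],[1,0,0,0,0],[1,0,0,0,0]]])

```text
clock: 16.85
tcp_pos: [0.5382, 0.3791, 0.0127]
tool_rot: [3.141, -0.001, 0.697]
wrist_force: [-1.0, -0.4, 4.5]
gripper_width: 0.0188
grip_force: 30.1
```

arm_command(motion=[[[1,0,0,1,0],[1,0,0,2,0],[1,0,0,3,0],[1,0,0,3,0],[1,-2,-3.5,1.5,-6]]])

```text
clock: 17.27
tcp_pos: [0.523, 0.3499, 0.1214]
tool_rot: [3.141, -0.013, 0.595]
wrist_force: [0.1, -1.5, 1.4]
gripper_width: 0.0184
grip_force: 29.9
```

arm_command(motion=[[[1,-2,-3.6,0,-6.5],[1,-2,-3.6,0,-6.5],[1,-2,-3.6,0,-6.5],[1,-2,-3.6,0,-6.5],[1,-2,-3.6,0,-6.5]]])

```text
clock: 17.68
tcp_pos: [0.4172, 0.1637, 0.1171]
tool_rot: [3.142, -0.001, 0.02]
wrist_force: [1.1, -1.0, 0.2]
gripper_width: 0.0186
grip_force: 29.9
```

arm_command(motion=[[[1,0,-4,0,-1.3],[1,0,-4,0,-1.3],[1,0,-4,0,-1.3],[1,0,-4,0,-1.3],[1,0,-4,0,-1.3]]])

```text
clock: 18.1
tcp_pos: [0.4182, -0.0367, 0.1173]
tool_rot: [3.141, -0.001, -0.089]
wrist_force: [0.3, 0.1, -0.6]
gripper_width: 0.0185
grip_force: 30.0
```

arm_command(motion=[[[1,0,-4,0,0],[1,0,-4,0,0],[1,0,-4,0,0],[1,0,-4,0,0],[1,0,-4,0,0]]])

```text
clock: 18.52
tcp_pos: [0.4181, -0.237, 0.1172]
tool_rot: [3.141, -0.0, -0.089]
wrist_force: [0.7, 0.6, -0.1]
gripper_width: 0.0187
grip_force: 30.0
```

arm_command(motion=[[[1,0.5,-3,0,0],[1,0.4,-2.5,-1,0],[1,0,0,-2,0],[1,0,0,-1,0],[1,0,0,0,0]]])

```text
clock: 18.93
tcp_pos: [0.4259, -0.2886, 0.0746]
tool_rot: [-3.138, 0.004, -0.089]
wrist_force: [-0.6, 0.3, 0.4]
gripper_width: 0.0185
grip_force: 29.9
```

arm_command(motion=[[[1,0,0,0,0],[1,0,0,0,0]]])

```text
clock: 19.1
tcp_pos: [0.4279, -0.2894, 0.0775]
tool_rot: [3.141, -0.0, -0.087]
wrist_force: [-0.3, -0.7, 0.2]
gripper_width: 0.0186
grip_force: 29.9
```

arm_command(motion=[[[1,0,-0.2,-2,0],[1,0,0,-2,0],[1,0,0,-1.4,0],[1,0,0,-0.6,0],[1,0,0,0,0]]])

```text
clock: 19.52
tcp_pos: [0.4275, -0.2912, 0.0164]
tool_rot: [-3.141, 0.001, -0.088]
wrist_force: [-0.3, 0.2, 0.2]
gripper_width: 0.0187
grip_force: 29.9
```

arm_command(motion=[[[1,0,0,0,0],[1,0,0,0,0]]])

```text
clock: 19.68
tcp_pos: [0.4283, -0.2923, 0.0179]
tool_rot: [3.14, -0.002, -0.088]
wrist_force: [0.2, 0.3, -0.3]
gripper_width: 0.0185
grip_force: 29.9
```

arm_command(motion=[[[1,0,0,-0.4,0],[1,0,0,0,0],[1,0,0,0,0],[0.57,0,0,0,0],[0.57,0,0,0,0]]])

```text
clock: 20.1
tcp_pos: [0.4276, -0.2921, 0.0128]
tool_rot: [3.141, -0.0, -0.088]
wrist_force: [-0.4, -0.5, 0.1]
gripper_width: 0.0276
grip_force: 0.0
```

arm_command(motion=[[[0.57,0,0,0,0],[0.57,0,0,0.5,0],[0.57,0,0,2,0],[0.57,0,0,3,0],[0.57,-0.3,2,3,0]]])

```text
clock: 20.52
tcp_pos: [0.425, -0.2742, 0.0987]
tool_rot: [3.14, -0.001, -0.09]
wrist_force: [0.5, -0.4, 0.5]
gripper_width: 0.0396
grip_force: 0.0
```

arm_command(motion=[[[0.57,-0.3,4,2,0],[0.57,-0.3,4,0,0],[0.57,0,4,0,0],[0.57,0,1,0,0],[0.57,0,0,0,0]]])

```text
clock: 20.93
tcp_pos: [0.4184, -0.1424, 0.1168]
tool_rot: [-3.141, 0.0, -0.085]
wrist_force: [-0.4, 0.2, -0.7]
gripper_width: 0.0397
grip_force: 0.0
```

Run:
```python
from m import *
C,p,d=shot('wrist','w6');o=r.get_obs();print(o['tcp_pos'],o['tool_rot'],o['joint_vel'].round(3))
cv2.imwrite('pics/w6c.png',p[0:300,150:640,::-1])
```

```text
[ 0.41908094 -0.14415503  0.11680598] [ 3.14087812e+00 -8.39261577e-04 -8.56577548e-02] [-0.046  0.022 -0.032 -0.008 -0.007 -0.014]
```

View pics/w6c.png

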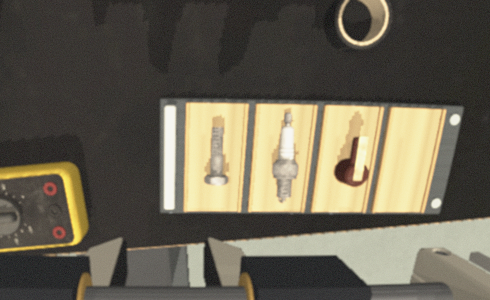

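All three placed parts lie straight in their bays, with the rotor hub at (351,172). Before taking the condenser I check finger clearance to the vice.

Run:
```python
from m import *
for f,C in(('w2d',None),):
    P=np.load('pics/w2d.npy').reshape(-1,3)
    y=np.radians(34);a=np.array([np.cos(y),np.sin(y)]);w=np.array([np.sin(y),-np.cos(y)])
    q=P[:,:2]-[.5697,.3322];u,v=q@a,q@w
    m=(P[:,2]>.013)&(P[:,2]<.15)
    for lo in(-.05,-.03,-.012,.012):
        k=m&(u>lo)&(u<lo+.02)&(v>.022)&(v<.12);print(lo,np.sort(v[k])[:3].round(3),P[k][:,2].max().round(3) if k.any() else None)
    k=m&(abs(u)<.03)&(abs(v)<.015);print('can: u',np.percentile(u[k],[2,98]),'v',np.percentile(v[k],[2,98]),P[k][:,2].max())
    k=m&(abs(u)<.04)&(v>.03)&(v<.13);print('vise max z',P[k][:,2].max())
```

```text
-0.05 [0.027 0.027 0.028] 0.059
-0.03 [0.03  0.03  0.031] 0.058
-0.012 [0.028 0.028 0.029] 0.014
0.012 [0.024 0.025 0.026] 0.015
can: u [-0.0162957   0.02585647] v [-0.00911817  0.00733706] 0.029393192424162412
vise max z 0.05805620370961908
```

arm_command(motion=[[[0.62,0,4,0,0],[0.62,0,4,0,0],[0.62,0,4,0,0],[0.62,0,4,0,0],[0.62,0,4,0,0]]])

```text
clock: 21.4
tcp_pos: [0.4197, 0.0554, 0.1164]
tool_rot: [3.141, -0.001, -0.091]
wrist_force: [2.5, -0.5, -0.5]
gripper_width: 0.035
grip_force: 0.0
```

arm_command(motion=[[[0.62,1.4,4,0,5],[0.62,1.4,4,0,6],[0.62,1.4,4,0,6],[0.62,1.4,4,0,6],[0.62,1.4,4,0,6]]])

```text
clock: 21.82
tcp_pos: [0.4895, 0.2528, 0.1162]
tool_rot: [3.141, -0.001, 0.422]
wrist_force: [0.3, -0.6, 0.3]
gripper_width: 0.0351
grip_force: 0.0
```

arm_command(motion=[[[0.62,3,3,0,6],[0.62,3,3,0,4],[0.62,2,1.6,0,0],[0.62,0,0,0,0],[0.62,0,0,0,0]]])

```text
clock: 22.23
tcp_pos: [0.5681, 0.326, 0.1149]
tool_rot: [3.141, 0.001, 0.591]
wrist_force: [0.4, -0.5, 0.3]
gripper_width: 0.0346
grip_force: 0.0
```

arm_command(motion=[[[0.62,0.4,0.8,0,0],[0.62,0,0,-3,0],[0.62,0,0,-3,0],[0.62,0,0,0,0],[0.62,0,0,0,0]]])

```text
clock: 22.65
tcp_pos: [0.5696, 0.3328, 0.055]
tool_rot: [-3.141, 0.005, 0.591]
wrist_force: [0.4, -0.6, 0.7]
gripper_width: 0.035
grip_force: 0.0
```

arm_command(motion=[[[0.62,0,0,0,0],[0.62,0,0,0,0]]])

```text
clock: 22.82
tcp_pos: [0.5719, 0.3347, 0.0586]
tool_rot: [3.141, -0.004, 0.592]
wrist_force: [-1.0, 0.4, 0.7]
gripper_width: 0.0349
grip_force: 0.0
```

Run:
```python
from m import *
C,p,d=shot('wrist','w7');o=r.get_obs();print(o['tcp_pos'],o['tool_rot'])
cv2.imwrite('pics/w7c.png',cv2.resize(p[160:320,200:460,::-1],None,fx=3,fy=3))
```

```text
[0.57174225 0.33486627 0.05858122] [ 3.14085366 -0.00350246  0.59182502]
```

View pics/w7c.png

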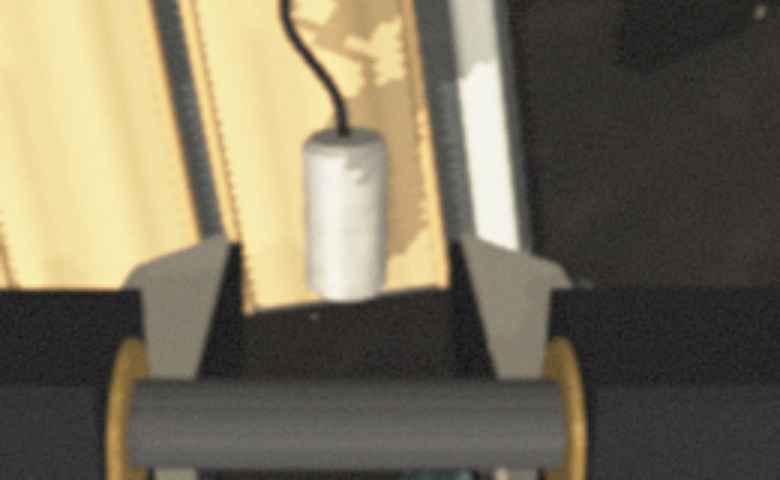

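The can stands centred between the open fingers, at columns 305–385 with the fingers at 235 and 465, and both finger paths are clear. Going down.

arm_command(motion=[[[0.62,0,0,-2,0],[0.62,0,0,-1.5,0],[0.62,0,0,-0.7,0],[0.62,0,0,0,0],[0.62,0,0,0,0]]])

```text
clock: 23.28
tcp_pos: [0.571, 0.3349, 0.0151]
tool_rot: [3.141, -0.001, 0.592]
wrist_force: [-0.2, -0.6, -0.2]
gripper_width: 0.0353
grip_force: 0.0
```

arm_command(motion=[[[0.62,0,0,0,0],[0.8,0,0,0,0],[1,0,0,0,0],[1,0,0,0,0],[1,0,0,0,0]]])

```text
clock: 23.7
tcp_pos: [0.5708, 0.3349, 0.0149]
tool_rot: [3.141, -0.001, 0.592]
wrist_force: [0.4, -0.2, 3.1]
gripper_width: 0.0179
grip_force: 30.0
```

arm_command(motion=[[[1,0,0,0,0],[1,0,0,0,0],[1,0,0,0,0]]])

```text
clock: 23.95
tcp_pos: [0.5708, 0.3349, 0.0149]
tool_rot: [3.141, -0.001, 0.592]
wrist_force: [-0.8, -0.0, 4.7]
gripper_width: 0.0181
grip_force: 30.0
```

arm_command(motion=[[[1,0,0,1,0],[1,0,0,2,0],[1,0,0,3,0],[1,0,0,3,0],[1,-2.5,-3,1.5,-5]]])

```text
clock: 24.37
tcp_pos: [0.5508, 0.3091, 0.1238]
tool_rot: [3.141, -0.013, 0.507]
wrist_force: [1.4, -0.6, 0.3]
gripper_width: 0.0178
grip_force: 30.0
```

arm_command(motion=[[[1,-2.6,-3,0,-6.5],[1,-2.6,-3,0,-6.5],[1,-2.6,-3,0,-6.5],[1,-2.6,-3,0,-6.5],[1,-2.6,-3,0,-6.5]]])

```text
clock: 24.78
tcp_pos: [0.4139, 0.1538, 0.1195]
tool_rot: [3.141, -0.0, -0.067]
wrist_force: [0.6, -1.9, 0.2]
gripper_width: 0.0177
grip_force: 30.0
```

arm_command(motion=[[[1,0,-4,0,-0.4],[1,0,-4,0,-0.4],[1,0,-4,0,-0.4],[1,0,-4,0,-0.4],[1,0,-4,0,0]]])

```text
clock: 25.2
tcp_pos: [0.4152, -0.0469, 0.1197]
tool_rot: [3.141, -0.001, -0.09]
wrist_force: [0.6, -0.2, -0.2]
gripper_width: 0.0176
grip_force: 30.0
```

arm_command(motion=[[[1,0,-4,0,0],[1,0,-4,0,0],[1,0,-4,0,0],[1,0,-4,0,0],[1,0,-4,0,0]]])

```text
clock: 25.62
tcp_pos: [0.4151, -0.2471, 0.1196]
tool_rot: [3.142, -0.0, -0.091]
wrist_force: [0.6, -0.2, -0.0]
gripper_width: 0.0177
grip_force: 30.0
```

arm_command(motion=[[[1,0,-4,0,0],[1,0,-4,0,0],[1,0,-2.2,-1,0],[1,0,0,-2,0],[1,0,0,-1,0]]])

```text
clock: 26.03
tcp_pos: [0.4146, -0.3479, 0.0776]
tool_rot: [-3.14, 0.001, -0.093]
wrist_force: [-0.5, 1.3, -0.5]
gripper_width: 0.0176
grip_force: 30.0
```

arm_command(motion=[[[1,0,0,0,0],[1,0,0,0,0],[1,0,0,0,0]]])

```text
clock: 26.28
tcp_pos: [0.4161, -0.3466, 0.0801]
tool_rot: [3.141, -0.001, -0.089]
wrist_force: [-0.3, 0.4, -1.6]
gripper_width: 0.0178
grip_force: 30.0
```

arm_command(motion=[[[1,0,0,-2,0],[1,0,0,-2.5,0],[1,0,0,-1.4,0],[1,0,0,-0.4,0],[1,0,0,0,0]]])

```text
clock: 26.7
tcp_pos: [0.4158, -0.3465, 0.0162]
tool_rot: [-3.141, 0.001, -0.089]
wrist_force: [-0.6, -0.0, 0.5]
gripper_width: 0.0177
grip_force: 30.0
```

arm_command(motion=[[[1,0,0,0,0],[1,0,0,0,0]]])

```text
clock: 26.87
tcp_pos: [0.4165, -0.3477, 0.0177]
tool_rot: [3.14, -0.002, -0.09]
wrist_force: [0.4, -0.4, -0.9]
gripper_width: 0.0177
grip_force: 30.0
```

arm_command(motion=[[[1,0,0,-0.2,0],[1,0,0,0,0],[1,0,0,0,0],[0.6,0,0,0,0],[0.6,0,0,0,0]]])

```text
clock: 27.28
tcp_pos: [0.4157, -0.3472, 0.0144]
tool_rot: [3.141, -0.0, -0.09]
wrist_force: [-0.1, -0.2, -0.4]
gripper_width: 0.0268
grip_force: 0.0
```

arm_command(motion=[[[0.6,0,0,0,0],[0.6,0,0,0.5,0],[0.6,0,0,2,0],[0.6,0,0,3,0],[0.6,-1,0,3,0]]])

```text
clock: 27.7
tcp_pos: [0.4062, -0.3468, 0.0999]
tool_rot: [-3.141, 0.0, -0.089]
wrist_force: [0.7, -0.6, 1.0]
gripper_width: 0.0371
grip_force: 0.0
```

arm_command(motion=[[[0.6,-1,3,2,0],[0.6,-1,3,2,0],[0.6,-1,2,0,0],[0.6,0,0,0,0],[0.6,0,0,0,0]]])

```text
clock: 28.12
tcp_pos: [0.3756, -0.2666, 0.14]
tool_rot: [3.141, -0.001, -0.089]
wrist_force: [0.9, -0.7, 0.1]
gripper_width: 0.037
grip_force: 0.0
```

Run:
```python
from m import *
C,p,d=shot('wrist','w8');o=r.get_obs();print(o['tcp_pos'],o['tool_rot'])
cv2.imwrite('pics/w8c.png',cv2.resize(p[60:260,170:470,::-1],None,fx=2.6,fy=2.6))
P=points(C,d)
c=np.array([.0925])  # bays in world
y=np.radians(-5.25);a=np.array([np.cos(y),np.sin(y)]);w=np.array([-np.sin(y),np.cos(y)])
for n,b in dict(bolt=(.4478,-.1855),spark=(.4425,-.2393),rotor=(.4376,-.2928),cond=(.4325,-.3466)).items():
    q=P.reshape(-1,3)-[*b,0];u,v=q[:,:2]@a,q[:,:2]@w
    k=(abs(u)<.042)&(abs(v)<.02)&(q[:,2]>.0135)&(q[:,2]<.05)
    print(n,'across',np.percentile(u[k],[2,98]).round(3),'row',np.percentile(v[k],[2,98]).round(3),'z',np.percentile(q[k,2],98).round(3))
```

```text
[ 0.3759827  -0.26747078  0.1396914 ] [ 3.14049966e+00 -1.02476682e-03 -8.98020424e-02]
bolt across [-0.018  0.024] row [-0.009  0.005] z 0.027
spark across [-0.028  0.034] row [-0.009  0.008] z 0.029
rotor across [-0.016  0.02 ] row [-0.009  0.008] z 0.03
cond across [-0.033  0.017] row [-0.01   0.006] z 0.028
```

View pics/w8c.png

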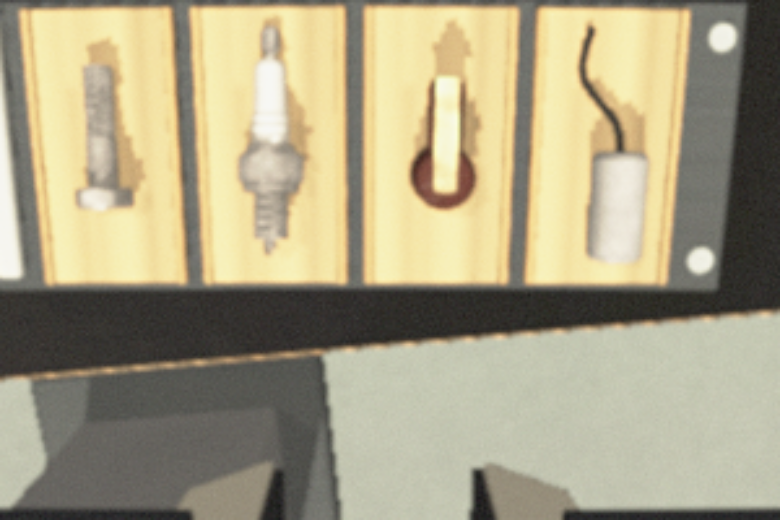

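The final view shows bolt, spark plug, rotor arm and condenser straight and centred in bays 1 to 4, at columns 103, 270, 445 and 617. All are released and the arm is clear.

```bash
python3 -c "
from workcell import r
print(r.finish_job())"
```

```text
the job is handed in; nothing more can be done
None
```

I moved all four parts to the assembly rack in reverse order (from its bar: bolt, spark plug, rotor arm, condenser) and handed the job in at about 28 s of the 144 s; the last picture shows each one lying straight and centred in its bay, but the hand-in returned no verdict.

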